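Make up the wheel kit and the belt-drive kit

ROBOT

A 6-joint arm with a two-finger parallel gripper is mounted at the origin on the work surface. World frame = base frame: x ahead of the robot, y to its left, z up, the work surface at z = 0. Lengths are in m, angles in degrees, forces in N, time in s.
With the tool pointing down it reaches from about 0.3 to 0.75 m from the base axis. Payload 8.5 kg.
Tool frame: the origin (TCP) lies at the very end of the fingers, on their centre line; the grasp point (between the pads) lies 19 mm behind it (robot.grasp_offset is the distance from the TCP to the grasp point, in m); z points along the fingers, y is the line along which they close (so a half turn about z gives the same grasp; the last joint's range is limited). The gripper opens to 88 mm and grips with 3 to 60 N. Pads are 18 mm wide; open, the fingers measure 123 mm over their backs; the gripper's body (75 mm by 187 mm) begins 45 mm behind the grasp point.
Start: joints at [-89.628, 21.807, 74.336, -0, 83.858, -12.336], TCP at [0.121, -0.537, 0.239] pointing down, gripper open.
Joint ranges: [-178.18, 178.18], [-50.72, 133.34], [12.68, 142.11], [-81.47, 261.47], [9.98, 163.14], [-165.26, 165.26]. Speed limits (degrees/s): [136.94, 136.94, 180, 180, 180, 180].

INTERFACE

Orientations are given as [roll, pitch, yaw] about the fixed x, y, z axes, in that order (R = Rz(yaw) Ry(pitch) Rx(roll)).
In Python, from workcell import robot, capture, camera_model gives the robot as it stands. The module is installed in compiled form; this text tells all that it offers.
- The arm moves only by the tool jog_arm, never from a script. Its argument "moves" is a list of rows, each a list of 5 numbers: the opening, from 0 (shut) to 1 (fully open), then the shift along the tool's x, y, z in cm, then the turn about the tool's z in rad. In form: [[gripper, dx, dy, dz, twist], ...]. A call has 1 to 12 rows; each row is the pose to reach, as a shift and turn from the pose commanded when the call began, along the tool's axes at that moment; what a row does not reach only later rows make up. A row lasts 1/12 s, in which the tool goes at most 41.7 mm and 7.16 degrees, less where a joint would pass 70% of its speed; a pose out of reach is approached as far as the arm can. A call with a gripper value outside its range is refused whole. The fingers move at their own pace and stop on an object; "force" is the grip in N (left out, the last holds). Time passes only in rows, so rows that repeat a pose let the fingers close. It gives the time, the measured TCP pose, the force, the opening and the grip force at its end, in the units of the state.
- robot.observe(): the state, without advancing time (a new reading comes with each control period).
- capture(name): name is "scene" or "top" or "wrist"; returns (picture, depth): 420x560x3 uint8, red, green, blue; 420x560 float32, m along the optical axis (not along the pixel's ray), 0 where there is no reading.
- camera_model(name): a dict with "K" (3x3 intrinsics, pixels), "eye" and "rotation" of the camera in the world; the wrist camera has in their place "hand_eye" (4x4, takes a point from camera to tool coordinates, whose origin is the TCP and whose axes are the flange's). Camera axes: x right, y down, z forward; pixel columns grow to the right and rows downward; lengths in m; the calibration is good to about 2 mm. A picture is of the moment at which its call begins: read the wrist's pose just before it. camera_model takes no time and is no camera call.
- robot.job_done(): hands the job in; it is judged then, once.
The state is a dict: "time": time; "q": joint angles; "joint_vel": joint speeds; "effort": joint torques, N m; "eef_pos": TCP position; "tcp_rot": TCP orientation; "ft_force": force on the tool from outside, world axes, zero at the start; "wrist_torque": the same for the moment, N m; "opening": finger opening in m; "grasp_force": force on a finger pad.
Only numpy, scipy, OpenCV 4.12 (cv2) and the standard library are available. Lean on these libraries where they do the work, as an engineer would, in place of code of your own. Each camera call takes 0.05 s, during which the arm holds its last target. There are 200 camera calls.

TASK

Make up the two service kits: the orange wheel, the ball bearing and the bronze bush go into the blue tray, the aluminium pulley and the shaft coupling into the cardboard tray beside its carton of screws. One part to a pocket, each set down (not dropped) and standing flat on the pocket's floor the same way up as it stands on the bench. Leave the carton of screws, the grey wheel and the black pulley where they are.

Things in the scene. Friction and masses are not known exactly. Their poses are not given: they have to be found in the camera images.
- orange_wheel: Castor wheel lying flat: orange tyre of 65 mm diameter and 28 mm thick, white spoked hub with a steel centre, 30 mm high at the hub. About 0.13 kg. Origin: middle of its underside; z up along its axle. Round, so its yaw means nothing.
- bearing: Ball bearing lying flat: steel ring of 47 mm outer diameter, 14 mm high, 20 mm bore, black seal between the races. About 0.11 kg. Origin: middle of its underside; z up along its axis.
- bush: Flanged bronze bush (yellow metal tube) standing on its flange: flange 42 mm diameter and 5 mm high, above it a tube of 30 mm diameter up to 45 mm high. About 0.18 kg. Origin: middle of its underside; z up along its axis.
- pulley: Toothed-belt pulley of bright aluminium, lying on its face with the hub up: toothed body between two flanges of 52 mm diameter, 25 mm high, and above it a hub of 30 mm diameter up to 37 mm high. For the gripper the body is a plain 52 mm cylinder. About 0.12 kg. Origin: middle of its underside; z up along its axis.
- coupling: Shaft coupling standing on end: two bright aluminium hubs with a red star between them, together a cylinder of 40 mm diameter and 66 mm high. About 0.17 kg. Origin: middle of its underside; z up along its axis.
- blue_tray: Kit tray of blue plastic. Fixed, open: 138 (x) x 268 (y) mm, walls 28 mm high, 4 mm thick, floor 4 mm thick. Two cross walls 24 mm high make three pockets in a row along y, each 130 (x) x 84 mm (y), middles at y = -88, 0, +88 mm. Origin: middle of its underside, on the bench; z up. All three pockets are empty at the start.
- kraft_tray: Kit tray of brown cardboard. Fixed, open: 138 (x) x 268 (y) mm, walls 28 mm high, 4 mm thick, floor 4 mm thick. Two cross walls 24 mm high make three pockets in a row along y, each 130 (x) x 84 mm (y), middles at y = -88, 0, +88 mm. Origin: middle of its underside, on the bench; z up. The screw carton lies in the pocket at y = +88 mm; the other two are empty.
- screw_carton: Loose small white carton of screws with a green band, 70 x 50 x 45 mm high, lying in the cardboard tray: it stays there. Origin: middle of its underside; x along its 70 mm side.
- grey_wheel: Loose castor wheel lying flat, as large as the orange one, but with a grey tyre and a grey hub: belongs to neither kit. Origin: middle of its underside; z up.
- black_pulley: Loose toothed-belt pulley of black plastic, hub up, 46 mm diameter and 37 mm high: belongs to neither kit. Origin: middle of its underside; z up.
There are look-alikes about, which are no part of the job. What is shaped like the coupling but pink is not meant.

How it is judged:
By the outcome, as a careful person would: the job done as asked, in the order asked, and still so for the second after the job is handed in, with the robot touching nothing.
It also fails if it takes over 120 s, if anything falls off the work surface, if the arm or the gripper's body presses on something with over 40 N, if the wrist force passes 120 N, or if a joint passes its speed limit or range.

## Working session

There is one attempt and no reset: what is moved stays moved. The work goes in short steps, Python scripts to look and compute and a tool call to move; the robot and the scene stay as the last step left them, time stands still between calls to the robot, and variables do not carry over. Pictures are saved under pics/ and viewed, at most 14 in all, crops included, and the job is handed in when it is done.

Besides the shell and the picture viewer there is one more tool, called after "Request:" as name(argument=value, ...) on one line, values as JSON. jog_arm: Moves the arm, as the interface text tells. Its arguments: {"type":"object","properties":{"moves":{"type":"array"},"force":{"type":"number"}},"required":["moves"]}

```bash
mkdir -p pics; cat > h.py <<'E'
import numpy as np, cv2
from workcell import robot, capture, camera_model
from scipy.spatial.transform import Rotation as R
def save(n,im,s=1): cv2.imwrite(f'pics/{n}.png',cv2.resize(im[...,::-1],None,fx=s,fy=s))
def cam(name,st=None):
    m=camera_model(name)
    if name=='wrist':
        T=np.array(m['hand_eye']); Rt=R.from_euler('xyz',st['tcp_rot'],degrees=True).as_matrix()
        return np.array(m['K']),Rt@T[:3,3]+np.array(st['eef_pos']),Rt@T[:3,:3]
    return np.array(m['K']),np.array(m['eye']),np.array(m['rotation'])
def cloud(d,c):
    K,e,Ro=c; v,u=np.mgrid[:d.shape[0],:d.shape[1]]
    p=np.stack([(u-K[0,2])/K[0,0]*d,(v-K[1,2])/K[1,1]*d,d],-1)
    return p@Ro.T+e
def ray(px,z,c):
    K,e,Ro=c; r=Ro@np.linalg.inv(K)@np.array([px[0],px[1],1.]); return e+r*(z-e[2])/r[2]
E
python3 - <<'E'
from h import *
print(robot.observe()); print(robot.grasp_offset)
for n in ('scene','top'):
    p,d=capture(n); save(n,p,1.4); np.savez(n,p=p,d=d); print(camera_model(n))
E
```

```text
{'time': 0.0, 'q': array([-8.96282701e+01,  2.18398244e+01,  7.43837292e+01, -2.04577112e-03,
        8.38572757e+01, -1.23366301e+01]), 'joint_vel': array([ 0.0611904 , -0.00738165, -0.03513682,  0.01186457, -0.03764684,
        0.08911641]), 'effort': array([-8.13484112e-04, -4.37932456e+01, -2.24556220e+01,  7.13579217e-02,
        3.53247521e-02, -1.38492028e-04]), 'eef_pos': array([ 0.12097278, -0.53624841,  0.23815472]), 'tcp_rot': array([-1.79920603e+02, -1.52828114e-02,  1.27085698e+01]), 'ft_force': array([0.11473357, 0.36202589, 0.71124319]), 'wrist_torque': array([-0.03172358,  0.00278126, -0.03273094]), 'grasp_force': 0.0, 'opening': 0.08815935996768555}
0.0187
{'K': array([[434.48641442,   0.        , 285.34839   ],
       [  0.        , 434.48641442, 207.27231212],
       [  0.        ,   0.        ,   1.        ]]), 'eye': array([1.32590905, 0.5911618 , 0.71662212]), 'rotation': array([-124.23441728,   -1.01332134,  128.88652363])}
{'K': array([[412.42396318,   0.        , 283.90380205],
       [  0.        , 412.42396318, 214.73624622],
       [  0.        ,   0.        ,   1.        ]]), 'eye': array([ 0.39258467, -0.01416096,  1.02095943]), 'rotation': array([-168.86852031,    0.46881798,  -88.42325159])}
```

```bash
sed -i "s/np.array(m\['rotation'\])$/R.from_euler('xyz',m['rotation'],degrees=True).as_matrix()/" h.py
```

```text
(no output)
```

View pics/top.png

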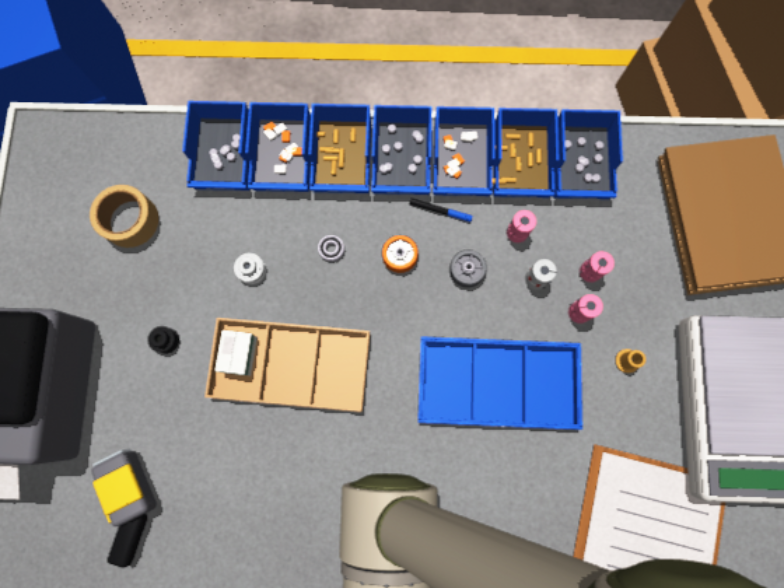

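View pics/scene.png

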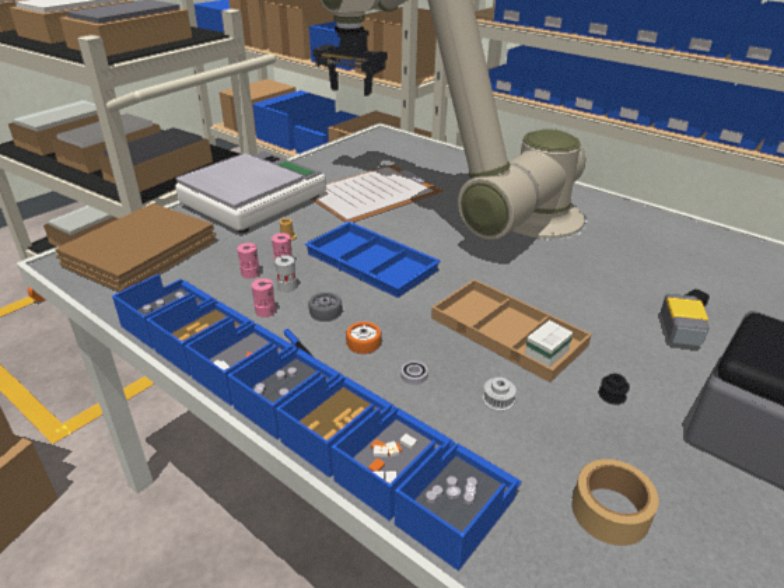

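The top view (1.4× pixels) shows these parts:
- bearing (330,247)
- orange wheel (400,253)
- grey wheel (468,267)
- aluminium pulley (249,267)
- black pulley (163,340)
- bush (630,360)

There are four coupling shapes. (543,271) is bright metal with a red star, while (522,224), (600,265) and (587,307) are pink. So (543,271) is the one meant, and I'll confirm it in a crop.

```bash
python3 - <<'E'
from h import *
t=np.load('top.npz'); s=np.load('scene.npz')
Pt=cloud(t['d'],cam('top')); Ps=cloud(s['d'],cam('scene'))
for n,P,D in(('top',Pt,t),('scene',Ps,s)): print(n,'bench z',np.median(P[(P[...,2]<.03)&(P[...,2]>-.03)][:,2]))
obj=dict(orange=(400,253,.028,.036),bearing=(330,247,.014,.028),bush=(630,355,.045,.02),pulley=(249,266,.037,.02),coupling=(543,269,.066,.025),grey=(468,267,.028,.036),black=(163,340,.037,.02),carton=(235,353,.049,.04),pinkA=(522,217,.066,.025),pinkB=(600,262,.066,.025),pinkC=(587,303,.066,.025))
for k,(u,v,h,r) in obj.items():
    g=ray((u/1.4,v/1.4),h,cam('top'))
    out=[]
    for P in(Pt,Ps):
        m=(abs(P[...,2]-h)<.006)&(np.hypot(P[...,0]-g[0],P[...,1]-g[1])<r+.015)
        q=P[m]
        if len(q)<8: out.append('none');continue
        (c,rad)=cv2.minEnclosingCircle(q[:,:2].astype(np.float32)); out.append((len(q),np.round(c,4),round(rad*1000,1),round(float(np.median(q[:,2]))*1000,1)))
    print(k,g.round(3)[:2],out)
# trays
for k,(u,v) in dict(blue=(500,384),kraft=(288,365)).items():
    g=ray((u/1.4,v/1.4),.028,cam('top'))
    P=Pt; m=(P[...,2]>.020)&(P[...,2]<.034)&(abs(P[...,0]-g[0])<.1)&(abs(P[...,1]-g[1])<.17)
    mm=cv2.connectedComponentsWithStats(m.astype(np.uint8),connectivity=8)
    i=1+np.argmax(mm[2][1:,4]); q=P[mm[1]==i]
    print(k,g.round(3),cv2.minAreaRect(q[:,:2].astype(np.float32)),np.median(q[:,2]))
save('coupcrop',np.hstack([cv2.resize(t['p'][135:240,350:450],(500,525),interpolation=cv2.INTER_CUBIC),cv2.resize(s['p'][150:255,160:220],(300,525),interpolation=cv2.INTER_CUBIC)]))
E
```

```text
top bench z 0.0010530571478313266
scene bench z -0.00021075419966054554
orange [ 0.674 -0.003] [(407, array([ 6.771e-01, -1.000e-04]), 32.9, 27.5), (278, array([ 0.6786, -0.0014]), 33.8, 26.6)]
bearing [0.686 0.124] [(228, array([0.6873, 0.1256]), 24.5, 14.0), (200, array([0.6877, 0.1243]), 25.1, 12.6)]
bush [ 0.501 -0.395] [(96, array([ 0.4954, -0.4045]), 15.9, 44.3), (36, array([ 0.4991, -0.4054]), 20.4, 42.9)]
pulley [0.641 0.262] [(104, array([0.6423, 0.2669]), 16.9, 37.0), (101, array([0.6437, 0.2678]), 16.0, 35.7)]
coupling [ 0.641 -0.247] [(228, array([ 0.6396, -0.248 ]), 20.8, 66.0), (101, array([ 0.642 , -0.2473]), 21.5, 64.5)]
grey [ 0.652 -0.124] [(422, array([ 0.6534, -0.1225]), 32.9, 27.5), (224, array([ 0.6542, -0.1223]), 33.9, 26.3)]
black [0.506 0.4  ] [(115, array([0.5107, 0.4116]), 16.6, 36.7), (97, array([0.5114, 0.4099]), 16.6, 35.8)]
carton [0.486 0.271] [(635, array([0.4892, 0.2769]), 41.4, 49.5), (386, array([0.4895, 0.2751]), 42.0, 48.0)]
pinkA [ 0.733 -0.213] [(216, array([ 0.7275, -0.2156]), 20.6, 66.2), (119, array([ 0.728 , -0.2158]), 21.4, 64.7)]
pinkB [ 0.656 -0.344] [(225, array([ 0.6566, -0.3459]), 20.7, 65.9), (89, array([ 0.6588, -0.3457]), 21.3, 64.8)]
pinkC [ 0.584 -0.32 ] [(237, array([ 0.5816, -0.3235]), 20.5, 65.8), (79, array([ 0.5812, -0.3244]), 21.2, 64.5)]
blue [ 0.448 -0.179  0.028] ((0.45180773735046387, -0.17808309197425842), (0.27644243836402893, 0.14740075170993805), 89.20285034179688) 0.02781473924778788
kraft [0.47  0.184 0.028] ((0.47372666001319885, 0.18711544573307037), (0.26933857798576355, 0.1391180455684662), 86.53990936279297) 0.027126824472647026
```

View pics/coupcrop.png

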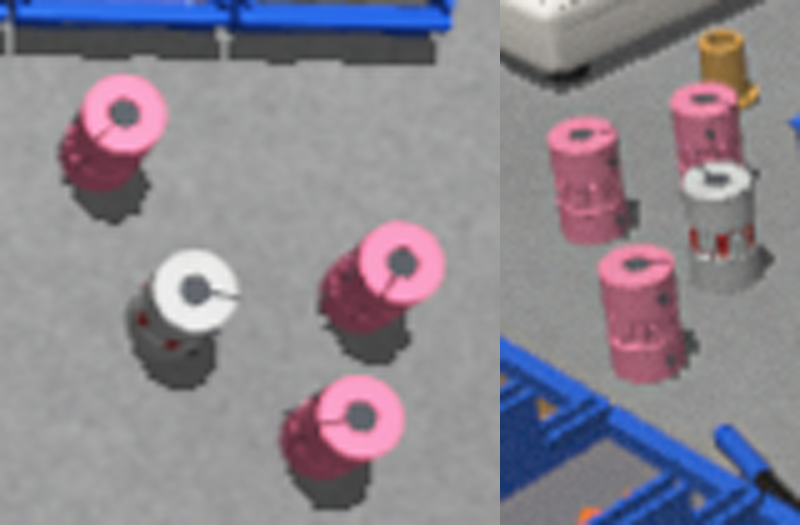

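The crop shows the metal coupling with a red star at crop (195,290) and (720,230). The other three are pink, so the target is world (0.640, -0.248). All the heights and radii match the given sizes, so I'll start moving and turn so that the fingers close along world x.

Request:
jog_arm(moves=[[1, 33, -20, 0, -1.349], [1, 33, -20, 0, -1.349], [1, 33, -20, 0, -1.349], [1, 33, -20, 0, -1.349], [1, 33, -20, 0, -1.349], [1, 33, -20, 0, -1.349], [1, 33, -20, 0, -1.349], [1, 33, -20, 0, -1.349], [1, 33, -20, 0, -1.349], [1, 33, -20, 0, -1.349], [1, 33, -20, 0, -1.349], [1, 33, -20, 0, -1.349]], force=20)

```text
time: 1.1
eef_pos: [0.3994, -0.2679, 0.2385]
tcp_rot: [-180.0, -0.0, 90.3]
ft_force: [-0.1, 0.2, -0.6]
opening: 0.0878
grasp_force: 0.0
```

```bash
python3 - <<'E'
from h import *
P=cloud(np.load('top.npz')['d'],cam('top'))
m=(P[...,0]>.72)&(P[...,0]<.95)&(abs(P[...,1])<.35)&(P[...,2]>.02)
for y in(-.15,0,.1,.2): 
    q=P[m&(abs(P[...,1]-y)<.05)]; i=q[:,2]>.03; print(y,q[i][:,0].min(),q[i][:,2].max(),[ (round(x,2),round(q[abs(q[:,0]-x)<.01][:,2].max(),3)) for x in (.76,.78,.8,.84) if (abs(q[:,0]-x)<.01).any()])
E
```

```text
-0.15 0.720197276390039 0.07693365690353116 [(0.78, np.float64(0.038)), (0.8, np.float64(0.043)), (0.84, np.float64(0.076))]
0 0.7879251679021706 0.07728892400456433 [(0.78, np.float64(0.036)), (0.8, np.float64(0.044)), (0.84, np.float64(0.075))]
0.1 0.788234124185023 0.07789920145864426 [(0.78, np.float64(0.036)), (0.8, np.float64(0.043)), (0.84, np.float64(0.075))]
0.2 0.7879094050052444 0.07980152819044528 [(0.78, np.float64(0.035)), (0.8, np.float64(0.044)), (0.84, np.float64(0.076))]
```

Request:
jog_arm(moves=[[1, 26.8, 27.8, 8, 0], [1, 26.8, 27.8, 8, 0], [1, 26.8, 27.8, 8, 0], [1, 26.8, 27.8, 8, 0], [1, 26.8, 27.8, 8, 0], [1, 26.8, 27.8, 8, 0], [1, 26.8, 27.8, 8, 0], [1, 26.8, 27.8, 8, 0], [1, 26.8, 27.8, 8, 0], [1, 26.8, 27.8, 8, 0], [1, 26.8, 27.8, 8, 0], [1, 26.8, 27.8, 8, 0]])

```text
time: 2.1
eef_pos: [0.6768, -0.001, 0.1577]
tcp_rot: [-179.9, 0.0, 89.9]
ft_force: [0.3, -0.1, -0.4]
opening: 0.0882
grasp_force: 0.0
```

```bash
python3 - <<'E'
from h import *
st=robot.observe(); p,d=capture('wrist'); save('w1',p); c=cam('wrist',st); P=cloud(d,c)
print(st['eef_pos'],c[1])
hsv=cv2.cvtColor(p,cv2.COLOR_RGB2HSV); m=cv2.inRange(hsv,(5,150,80),(22,255,255))
m=(m>0)&(abs(P[...,2]-.028)<.006)&(abs(P[...,0]-.677)<.06)&(abs(P[...,1])<.06); q=P[m]; print(len(q),cv2.minEnclosingCircle(q[:,:2].astype(np.float32)),np.median(q[:,2]))
E
```

```text
[ 0.67676283 -0.0009897   0.15774982] [0.67697795 0.07289047 0.30450176]
1445 ((0.6752612590789795, -0.002326762303709984), 0.03248177468776703) 0.028654083936384356
```

View pics/w1.png

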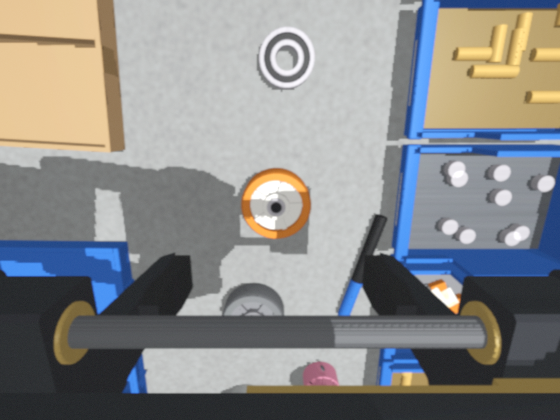

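The wrist view shows the orange wheel at (276,203), and its measured position agrees with the top camera to 2 mm. I'll go down and grip.

Request:
jog_arm(moves=[[1, 0, 0, 4, 0], [1, 0, 0, 8, 0], [1, 0, 0, 11, 0], [1, 0, 0, 13, 0], [1, 0, 0, 14.5, 0], [1, 0, 0, 15.3, 0], [1, 0, 0, 15.3, 0], [0.6, 0, 0, 15.3, 0], [0.6, 0, 0, 15.3, 0], [0.6, 0, 0, 15.3, 0], [0.6, 0, 0, 15.3, 0], [0.6, 0, 0, 15.3, 0]], force=20)

```text
time: 3.15
eef_pos: [0.6771, -0.001, 0.0069]
tcp_rot: [179.9, 0.0, 90.0]
ft_force: [-3.3, -2.3, 6.8]
opening: 0.0649
grasp_force: 20.0
```

Request:
jog_arm(moves=[[0.6, 0, 0, -2, 0], [0.6, 0, 0, -5, 0], [0.6, 0, 0, -9, 0], [0.6, 0, 0, -12, 0], [0.6, -3, -8, -12, 0], [0.6, -9, -22.7, -12, 0], [0.6, -9, -22.7, -12, 0], [0.6, -9, -22.7, -12, 0], [0.6, -9, -22.7, -12, 0], [0.6, -9, -22.7, -12, 0], [0.6, -9, -22.7, -12, 0], [0.6, -9, -22.7, -12, 0]])

```text
time: 4.15
eef_pos: [0.449, -0.0912, 0.1263]
tcp_rot: [180.0, 0.0, 89.9]
ft_force: [0.4, -0.2, -1.7]
opening: 0.0643
grasp_force: 20.0
```

```bash
python3 - <<'E'
from h import *
st=robot.observe(); p,d=capture('wrist'); save('w2',p); c=cam('wrist',st); P=cloud(d,c)
print(st['eef_pos'],st['opening'])
hsv=cv2.cvtColor(p,cv2.COLOR_RGB2HSV)
P2=cloud(np.load('top.npz')['d'],cam('top'))
for n,Q,k in(('wrist',P,0),('top',P2,0)):
  for name,cx,cy in(('blue',.45,-.178),('kraft',.473,.187)):
    L=(Q[...,0]-cx);M=(Q[...,1]-cy)
    # interior floor of middle and near pockets
    for a in(-.088,0,.088):
        m=(Q[...,2]<.010)&(Q[...,2]>.0018)&(abs(L)<.062)&(abs(M-a)<.036)
        w=(Q[...,2]>.021)&(Q[...,2]<.032)&(abs(M-a)<.03)&(abs(L)<.09)
        if w.sum()>20:
            x=Q[...,0][w]; lo=x[x<cx];hi=x[x>cx]
            print(n,name,a,'floor z',np.median(Q[...,2][m]) if m.any() else None,'xwall',np.round([np.median(lo) if len(lo) else 0,np.median(hi) if len(hi) else 0],4))
    for b in(-.134,-.044,.044,.134):
        w=(Q[...,2]>.018)&(Q[...,2]<.032)&(abs(M-b)<.012)&(abs(L)<.055)
        if w.sum()>10: print(n,name,'ywall',b,np.round(np.median(Q[...,1][w]),4))
E
```

```text
[ 0.44902465 -0.09122747  0.12625035] 0.06432239118794739
wrist blue -0.088 floor z 0.005021452991579245 xwall [0.3814 0.5166]
wrist blue 0 floor z 0.004507036991371699 xwall [0.3847 0.515 ]
wrist blue 0.088 floor z 0.00488487389473527 xwall [0.3832 0.5191]
wrist blue ywall -0.044 -0.2253
wrist blue ywall 0.134 -0.0456
wrist kraft ywall -0.134 0.0516
top blue -0.088 floor z 0.004434892603454754 xwall [0.3815 0.5196]
top blue 0 floor z 0.0042647842649685686 xwall [0.3828 0.5203]
top blue 0.088 floor z 0.004286635820488716 xwall [0.3846 0.5222]
top blue ywall -0.134 -0.31
top blue ywall -0.044 -0.221
top blue ywall 0.044 -0.1338
top blue ywall 0.134 -0.0438
top kraft -0.088 floor z 0.00435422648877859 xwall [0.4011 0.535 ]
top kraft 0 floor z 0.004466094380808805 xwall [0.4066 0.5403]
top kraft 0.088 floor z 0.0045550909116544025 xwall [0.4126 0.5448]
top kraft ywall -0.134 0.0542
top kraft ywall -0.044 0.1422
top kraft ywall 0.044 0.2306
top kraft ywall 0.134 0.3182
```

View pics/w2.png

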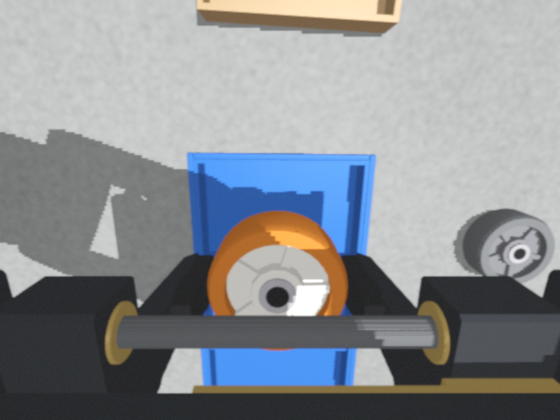

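The orange wheel is held at (277,290) over the pocket nearest the cardboard tray, and there is room to both walls. I'll lower it.

Request:
jog_arm(moves=[[0.6, 0, 0.2, 4, 0], [0.6, 0, 0.2, 7.5, 0], [0.6, 0, 0.2, 9.5, 0], [0.6, 0, 0.2, 10.5, 0], [0.6, 0, 0.2, 11, 0], [0.6, 0, 0.2, 11.3, 0], [0.6, 0, 0.2, 11.4, 0], [0.6, 0, 0.2, 11.5, 0], [0.6, 0, 0.2, 11.5, 0], [0.6, 0, 0.2, 11.5, 0]])

```text
time: 5.03
eef_pos: [0.4523, -0.0909, 0.0113]
tcp_rot: [179.9, 0.0, 90.0]
ft_force: [0.5, -0.9, -1.6]
opening: 0.0647
grasp_force: 20.0
```

Request:
jog_arm(moves=[[0.6, 0, 0, 0.05, 0], [0.6, 0, 0, 0.1, 0], [0.6, 0, 0, 0.1, 0]])

```text
time: 5.28
eef_pos: [0.4522, -0.091, 0.0109]
tcp_rot: [179.9, 0.0, 90.0]
ft_force: [-2.2, -0.0, 11.3]
opening: 0.0644
grasp_force: 20.0
```

Request:
jog_arm(moves=[[0.88, 0, 0, 0, 0], [0.88, 0, 0, 0, 0], [0.88, 0, 0, 0, 0], [0.88, 0, 0, 0, 0], [0.88, 0, 0, -2, 0], [0.88, 0, 0, -5, 0], [0.88, 0, 0, -9, 0], [0.88, 0, 0, -13, 0], [0.88, 2, 2, -15, 0], [0.88, 5, 5, -15, 0], [0.88, 8, 8, -15, 0], [0.88, 10, 10, -15, 0]])

```text
time: 6.28
eef_pos: [0.5536, 0.0113, 0.1602]
tcp_rot: [179.9, -0.0, 90.0]
ft_force: [0.3, -0.3, -0.7]
opening: 0.0775
grasp_force: 0.0
```

Request:
jog_arm(moves=[[0.8, 11.6, 13.4, 2, 0], [0.8, 11.6, 13.4, 2, 0], [0.8, 11.6, 13.4, 2, 0], [0.8, 11.6, 13.4, 2, 0], [0.8, 11.6, 13.4, 2, 0], [0.8, 11.6, 13.4, 2, 0], [0.8, 11.6, 13.4, 2, 0]])

```text
time: 6.87
eef_pos: [0.6856, 0.1253, 0.1389]
tcp_rot: [-179.9, 0.0, 90.0]
ft_force: [-1.3, -0.4, 0.6]
opening: 0.0705
grasp_force: 0.0
```

```bash
cat >> h.py <<'E'
def look(x,y,h,r,n=None):
    st=robot.observe(); p,d=capture('wrist'); P=cloud(d,cam('wrist',st))
    if n: save(n,p)
    q=P[(abs(P[...,2]-h)<.005)&(np.hypot(P[...,0]-x,P[...,1]-y)<r+.015)]
    c,rad=cv2.minEnclosingCircle(q[:,:2].astype(np.float32)) if len(q)>5 else ((0,0),0)
    print('tcp',st['eef_pos'].round(4),'obj',len(q),np.round(c,4),round(rad*1000,1),np.median(q[:,2]) if len(q) else '')
    return p,d,P
E
python3 -c "
from h import *
look(.6875,.125,.014,.0235,'w3')"
```

```text
tcp [0.6856 0.1253 0.1389] obj 1774 [0.6847 0.1233] 23.7 0.014456084747036163
```

View pics/w3.png

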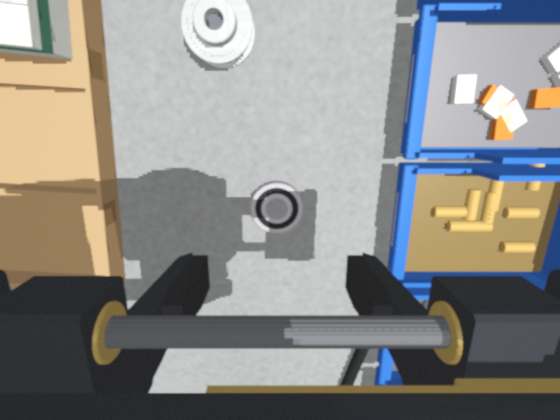

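Request:
jog_arm(moves=[[0.8, -0.1, 0, 4, 0], [0.8, -0.1, 0, 8, 0], [0.8, -0.1, 0, 11, 0], [0.8, -0.1, 0, 12.5, 0], [0.8, -0.1, 0, 13.3, 0], [0.8, -0.1, 0, 13.6, 0], [0.8, -0.1, 0, 13.6, 0], [0.4, -0.1, 0, 13.6, 0], [0.4, -0.1, 0, 13.6, 0], [0.4, -0.1, 0, 13.6, 0], [0.4, -0.1, 0, 13.6, 0], [0.4, -0.1, 0, 13.6, 0]], force=20)

```text
time: 7.92
eef_pos: [0.6861, 0.1242, 0.0047]
tcp_rot: [179.9, 0.0, 90.0]
ft_force: [-2.0, -0.3, 5.2]
opening: 0.046
grasp_force: 20.0
```

Request:
jog_arm(moves=[[0.4, 0, 0, -2, 0], [0.4, 0, 0, -5, 0], [0.4, 0, 0, -9, 0], [0.4, 0, 0, -12, 0], [0.4, -30.3, -23.5, -12, 0], [0.4, -30.3, -23.5, -12, 0], [0.4, -30.3, -23.5, -12, 0], [0.4, -30.3, -23.5, -12, 0], [0.4, -30.3, -23.5, -12, 0], [0.4, -30.3, -23.5, -12, 0], [0.4, -30.3, -23.5, -12, 0], [0.4, -30.3, -23.5, -12, 0]])

```text
time: 8.92
eef_pos: [0.4801, -0.1403, 0.1239]
tcp_rot: [180.0, 0.0, 90.0]
ft_force: [1.0, -1.3, -0.3]
opening: 0.0462
grasp_force: 20.0
```

Request:
jog_arm(moves=[[0.4, -3.9, -2.9, 4, 0], [0.4, -3.9, -2.9, 4, 0], [0.4, -3.9, -2.9, 4, 0]])

```text
time: 9.17
eef_pos: [0.4501, -0.1798, 0.0818]
tcp_rot: [-179.8, -0.1, 89.8]
ft_force: [0.2, 0.4, -1.7]
opening: 0.0463
grasp_force: 20.0
```

Request:
jog_arm(moves=[[0.4, 0, 0, 3, 0], [0.4, 0, 0, 5, 0], [0.4, 0, 0, 6.2, 0], [0.4, 0, 0, 6.8, 0], [0.4, 0, 0, 7.1, 0], [0.4, 0, 0, 7.25, 0], [0.4, 0, 0, 7.3, 0], [0.4, 0, 0, 7.35, 0], [0.4, 0, 0, 7.35, 0]])

```text
time: 9.92
eef_pos: [0.4529, -0.1783, 0.0108]
tcp_rot: [179.9, 0.0, 90.0]
ft_force: [-0.5, 0.2, -1.1]
opening: 0.046
grasp_force: 20.0
```

Request:
jog_arm(moves=[[0.4, 0, 0, 0.08, 0], [0.4, 0, 0, 0.14, 0], [0.4, 0, 0, 0.2, 0], [0.4, 0, 0, 0.2, 0]])

```text
time: 10.25
eef_pos: [0.4527, -0.1783, 0.0086]
tcp_rot: [180.0, 0.0, 90.0]
ft_force: [-1.0, -0.2, 3.8]
opening: 0.046
grasp_force: 20.0
```

Request:
jog_arm(moves=[[0.7, 0, 0, 0, 0], [0.7, 0, 0, 0, 0], [0.7, 0, 0, 0, 0], [0.7, 0, 0, -2, 0], [0.7, 0, 0, -5, 0], [0.7, 0, 0, -9, 0], [0.7, 0, 0, -13, 0], [0.7, -3, 1, -15, 0], [0.7, -7, 2, -15, 0], [0.7, -11, 3, -15, 0], [0.7, -15, 4.4, -15, 0], [0.7, -15, 4.4, -15, 0]])

```text
time: 11.25
eef_pos: [0.4975, -0.3343, 0.1575]
tcp_rot: [179.9, 0.1, 89.8]
ft_force: [0.1, -0.2, -0.0]
opening: 0.0614
grasp_force: 0.0
```

Request:
jog_arm(moves=[[0.7, -4, 0, 0, 0], [0.7, -7.7, 0, 0, 0], [0.7, -7.7, 0, 0, 0], [0.7, -7.7, 0, 0, 0]])

```text
time: 11.58
eef_pos: [0.4961, -0.4063, 0.1573]
tcp_rot: [-180.0, -0.1, 89.9]
ft_force: [-0.6, 0.5, -1.2]
opening: 0.0616
grasp_force: 0.0
```

```bash
python3 -c "
from h import *
p,d,P=look(.497,-.405,.045,.015,'w4')
q=P[(abs(P[...,2]-.005)<.003)&(np.hypot(P[...,0]-.497,P[...,1]+.405)<.03)&(np.hypot(P[...,0]-.497,P[...,1]+.405)>.012)];print(len(q),cv2.minEnclosingCircle(q[:,:2].astype(np.float32)))
for x,y,h,r in ((.4515,-.09,.032,.0325),(.452,-.179,.018,.0235)): look(x,y,h,r)"
```

```text
tcp [ 0.4961 -0.4063  0.1573] obj 595 [ 0.4949 -0.4072] 15.2 0.04565835213428854
535 ((0.49699628353118896, -0.40504881739616394), 0.029990000650286674)
tcp [ 0.4963 -0.405   0.1576] obj 0 [0 0] 0 
tcp [ 0.4965 -0.4043  0.1579] obj 0 [0 0] 0
```

View pics/w4.png

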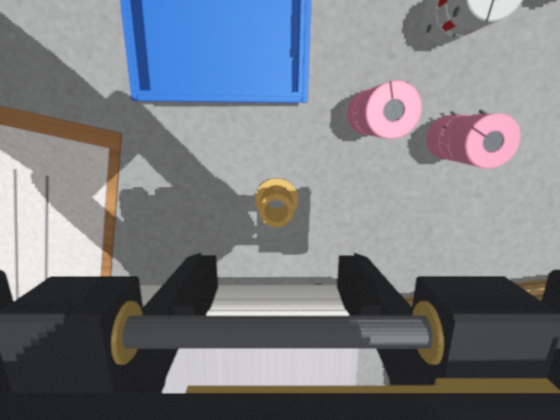

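Request:
jog_arm(moves=[[0.7, -0.1, 0, 4, 0], [0.7, -0.1, 0, 8, 0], [0.7, -0.1, 0, 11, 0], [0.7, -0.1, 0, 13, 0], [0.7, -0.1, 0, 14, 0], [0.7, -0.1, 0, 14.4, 0], [0.7, -0.1, 0, 14.4, 0], [0.2, -0.1, 0, 14.4, 0], [0.2, -0.1, 0, 14.4, 0], [0.2, -0.1, 0, 14.4, 0], [0.2, -0.1, 0, 14.4, 0], [0.2, -0.1, 0, 14.4, 0]], force=20)

```text
time: 12.73
eef_pos: [0.4966, -0.4064, 0.0148]
tcp_rot: [180.0, 0.0, 90.0]
ft_force: [-1.8, 0.1, 1.4]
opening: 0.0305
grasp_force: 0.9
```

Request:
jog_arm(moves=[[0.2, 0, 0, 0, 0], [0.2, 0, 0, 0, 0], [0.2, 0, 0, -2, 0], [0.2, 0, 0, -5, 0], [0.2, 0, 0, -8, 0], [0.2, 2, -1, -10, 0], [0.2, 6, -2, -10, 0], [0.2, 10, -3.6, -10, 0], [0.2, 13.9, -4.7, -10, 0], [0.2, 13.9, -4.7, -10, 0], [0.2, 13.9, -4.7, -10, 0], [0.2, 13.9, -4.7, -10, 0]])

```text
time: 13.73
eef_pos: [0.4501, -0.2677, 0.1144]
tcp_rot: [180.0, 0.0, 90.0]
ft_force: [0.2, -0.3, -1.7]
opening: 0.0294
grasp_force: 20.0
```

Request:
jog_arm(moves=[[0.2, 0, 0, 3, 0], [0.2, 0, 0, 6, 0], [0.2, 0, 0, 8, 0], [0.2, 0, 0, 8.9, 0], [0.2, 0, 0, 9.3, 0], [0.2, 0, 0, 9.45, 0], [0.2, 0, 0, 9.5, 0], [0.2, 0, 0, 9.5, 0], [0.2, 0, 0, 9.5, 0]])

```text
time: 14.48
eef_pos: [0.45, -0.2676, 0.0202]
tcp_rot: [179.9, 0.1, 90.0]
ft_force: [-0.2, 0.2, -1.5]
opening: 0.0291
grasp_force: 20.0
```

Request:
jog_arm(moves=[[0.2, 0, 0, 0.05, 0], [0.2, 0, 0, 0.05, 0], [0.2, 0, 0, 0.05, 0]])

```text
time: 14.73
eef_pos: [0.4497, -0.2673, 0.019]
tcp_rot: [180.0, 0.0, 90.0]
ft_force: [-0.1, 0.4, -1.5]
opening: 0.0295
grasp_force: 20.0
```

Request:
jog_arm(moves=[[0.2, 0, 0, 0.04, 0], [0.2, 0, 0, 0.06, 0], [0.2, 0, 0, 0.06, 0]])

```text
time: 14.98
eef_pos: [0.4498, -0.2673, 0.0188]
tcp_rot: [180.0, 0.0, 90.0]
ft_force: [-1.3, 1.2, 4.8]
opening: 0.0292
grasp_force: 20.0
```

Request:
jog_arm(moves=[[0.65, 0, 0, 0, 0], [0.65, 0, 0, 0, 0], [0.65, 0, 0, 0, 0], [0.65, 0, 0, 0, 0], [0.65, 0, 0, -2, 0], [0.65, 0, 0, -5, 0], [0.65, 0, 0, -9, 0], [0.65, 0, 0, -13, 0], [0.8, 4, 1, -15, 0], [0.8, 8, 2, -15, 0], [0.8, 12, 4, -15, 0], [0.8, 16, 6, -15, 0]])

```text
time: 15.98
eef_pos: [0.5056, -0.114, 0.1688]
tcp_rot: [179.9, 0.0, 89.9]
ft_force: [-0.5, -0.0, -0.1]
opening: 0.0704
grasp_force: 0.0
```

Request:
jog_arm(moves=[[0.85, 37.4, 13.3, 0, 0], [0.85, 37.4, 13.3, 0, 0], [0.85, 37.4, 13.3, 0, 0], [0.85, 37.4, 13.3, 0, 0], [0.85, 37.4, 13.3, 0, 0], [0.85, 37.4, 13.3, 0, 0], [0.85, 37.4, 13.3, 0, 0], [0.85, 37.4, 13.3, 0, 0], [0.85, 37.4, 13.3, 0, 0], [0.85, 37.4, 13.3, 0, 0], [0.85, 37.4, 13.3, 0, 0], [0.85, 37.4, 13.3, 0, 0]])

```text
time: 16.98
eef_pos: [0.6382, 0.2593, 0.1673]
tcp_rot: [-179.9, 0.0, 90.1]
ft_force: [0.2, -0.2, 0.7]
opening: 0.0748
grasp_force: 0.0
```

```bash
python3 -c "
from h import *
look(.6425,.267,.037,.015,'w5')
look(.6425,.267,.025,.026)
p,d=capture('top');P=cloud(d,cam('top'))
for k,x,y,h,r in (('wheel',.4515,-.09,.032,.0325),('bear',.452,-.179,.018,.0235),('bush',.45,-.267,.049,.015)):
  q=P[(abs(P[...,2]-h)<.0045)&(np.hypot(P[...,0]-x,P[...,1]-y)<r+.006)];print(k,len(q),cv2.minEnclosingCircle(q[:,:2].astype(np.float32)),np.median(q[:,2]))
a=cv2.resize(p[210:320,280:440],(640,440),interpolation=cv2.INTER_CUBIC);save('blue',a)"
```

```text
tcp [0.6382 0.2593 0.1673] obj 709 [0.6407 0.2665] 15.4 0.03771949530913227
tcp [0.6382 0.2581 0.1676] obj 1606 [0.641  0.2665] 26.2 0.0261752286934214
wheel 384 ((0.45464691519737244, -0.0902281105518341), 0.032390985637903214) 0.03179592322008523
bear 243 ((0.4543019235134125, -0.1769455373287201), 0.023662040010094643) 0.017603425847134035
bush 80 ((0.45156118273735046, -0.265612930059433), 0.015166602097451687) 0.04856065076638133
```

View pics/blue.png

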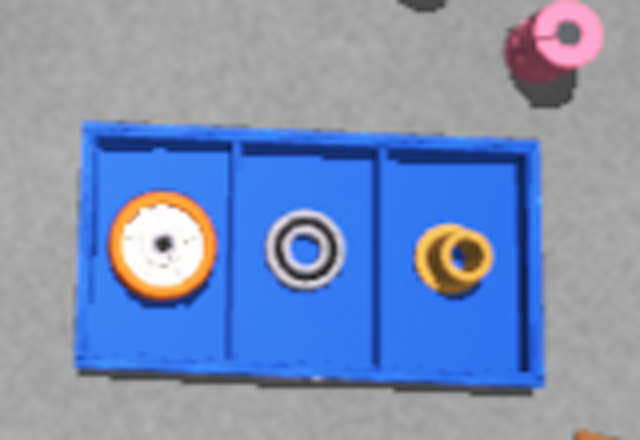

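View pics/w5.png

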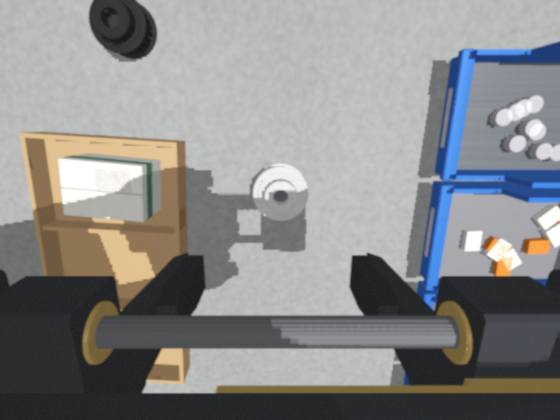

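The blue tray crop shows the wheel (162,245), bearing (305,250) and bush (455,258) upright, one to a pocket, at the right heights. The wrist view shows the aluminium pulley at (280,193), and (123,25) is the black one. I'll pick the aluminium one.

Request:
jog_arm(moves=[[0.85, 0.7, 0.3, 4, 0], [0.85, 0.7, 0.3, 8, 0], [0.85, 0.7, 0.3, 12, 0], [0.85, 0.7, 0.3, 14.5, 0], [0.85, 0.7, 0.3, 15.6, 0], [0.85, 0.7, 0.3, 16.1, 0], [0.85, 0.7, 0.3, 16.1, 0], [0.45, 0.7, 0.3, 16.1, 0], [0.45, 0.7, 0.3, 16.1, 0], [0.45, 0.7, 0.3, 16.1, 0], [0.45, 0.7, 0.3, 16.1, 0], [0.45, 0.7, 0.3, 16.1, 0]], force=20)

```text
time: 18.13
eef_pos: [0.6419, 0.2655, 0.0085]
tcp_rot: [179.9, -0.0, 90.0]
ft_force: [-1.2, -0.3, 6.9]
opening: 0.0518
grasp_force: 20.0
```

Request:
jog_arm(moves=[[0.45, 0, 0, -2, 0], [0.45, 0, 0, -5, 0], [0.45, 0, 0, -9, 0], [0.45, 0, 0, -11, 0], [0.45, -2, -4, -11, 0], [0.45, -4, -8, -11, 0], [0.45, -6, -12, -11, 0], [0.45, -8, -16, -11, 0], [0.45, -8, -17, -11, 0], [0.45, -8, -17, -11, 0], [0.45, -8, -17, -11, 0], [0.45, -8, -17, -11, 0]])

```text
time: 19.13
eef_pos: [0.4724, 0.1856, 0.1175]
tcp_rot: [179.9, -0.0, 90.0]
ft_force: [-0.0, -1.6, -1.7]
opening: 0.0516
grasp_force: 20.0
```

Request:
jog_arm(moves=[[0.45, 0, 0, 3, 0], [0.45, 0, 0, 6.5, 0], [0.45, 0, 0, 8.8, 0], [0.45, 0, 0, 9.8, 0], [0.45, 0, 0, 10.2, 0], [0.45, 0, 0, 10.35, 0], [0.45, 0, 0, 10.4, 0], [0.45, 0, 0, 10.4, 0], [0.45, 0, 0, 10.4, 0]])

```text
time: 19.88
eef_pos: [0.4721, 0.1855, 0.0139]
tcp_rot: [179.9, -0.0, 90.0]
ft_force: [-1.0, -0.4, -0.6]
opening: 0.0515
grasp_force: 20.0
```

Request:
jog_arm(moves=[[0.45, 0, 0, 0.05, 0], [0.45, 0, 0, 0.08, 0], [0.45, 0, 0, 0.08, 0]])

```text
time: 20.13
eef_pos: [0.4715, 0.1854, 0.0126]
tcp_rot: [180.0, -0.0, 90.0]
ft_force: [-0.3, -0.8, -0.9]
opening: 0.0517
grasp_force: 20.0
```

Request:
jog_arm(moves=[[0.45, 0, 0, 0.04, 0], [0.45, 0, 0, 0.07, 0], [0.45, 0, 0, 0.07, 0]])

```text
time: 20.38
eef_pos: [0.4715, 0.1854, 0.0124]
tcp_rot: [180.0, -0.0, 90.0]
ft_force: [-2.6, 0.8, 8.2]
opening: 0.0514
grasp_force: 20.0
```

Request:
jog_arm(moves=[[0.75, 0, 0, 0, 0], [0.75, 0, 0, 0, 0], [0.75, 0, 0, 0, 0], [0.75, 0, 0, 0, 0], [0.75, 0, 0, -2, 0], [0.75, 0, 0, -5, 0], [0.75, 0, 0, -9, 0], [0.75, 0, 0, -13, 0], [0.75, -2, 1, -17, 0], [0.75, -6, 3, -17, 0], [0.75, -10, 5, -17, 0], [0.75, -14, 6, -17, 0]])

```text
time: 21.38
eef_pos: [0.5305, 0.0515, 0.1825]
tcp_rot: [179.9, 0.0, 90.1]
ft_force: [-0.3, 0.2, 0.4]
opening: 0.0659
grasp_force: 0.0
```

Request:
jog_arm(moves=[[0.75, -29.8, 10.5, 0, 0.524], [0.75, -29.8, 10.5, 0, 0.524], [0.75, -29.8, 10.5, 0, 0.524], [0.75, -29.8, 10.5, 0, 0.524], [0.75, -29.8, 10.5, 0, 0.524], [0.75, -29.8, 10.5, 0, 0.524], [0.75, -29.8, 10.5, 0, 0.524], [0.75, -29.8, 10.5, 0, 0.524], [0.75, -29.8, 10.5, 0, 0.524], [0.75, -29.8, 10.5, 0, 0.524], [0.75, -29.8, 10.5, 0, 0.524], [0.75, -29.8, 10.5, 0, 0.524]])

```text
time: 22.38
eef_pos: [0.6342, -0.2439, 0.1818]
tcp_rot: [-180.0, -0.0, 60.1]
ft_force: [-0.1, 0.2, -0.4]
opening: 0.066
grasp_force: 0.0
```

```bash
python3 -c "
from h import *
look(.639,-.249,.066,.02,'w6')
p,d=capture('top');P=cloud(d,cam('top'))
for k,x,y,h,r in (('pulley',.473,.187,.029,.026),('hub',.473,.187,.041,.015),('carton',.489,.277,.049,.043)):
  q=P[(abs(P[...,2]-h)<.0045)&(np.hypot(P[...,0]-x,P[...,1]-y)<r+.006)];print(k,len(q),cv2.minEnclosingCircle(q[:,:2].astype(np.float32)),np.median(q[:,2]))"
```

```text
tcp [ 0.6342 -0.2439  0.1818] obj 1620 [ 0.6387 -0.2498] 20.2 0.06671305829565871
pulley 0 ((0.0, 0.0), 0.0) nan
hub 0 ((0.0, 0.0), 0.0) nan
carton 630 ((0.4890788793563843, 0.2767627239227295), 0.0417039729654789) 0.049137624429255955
  return _methods._mean(a, axis=axis, dtype=dtype,
  ret = ret.dtype.type(ret / rcount)
```

View pics/w6.png

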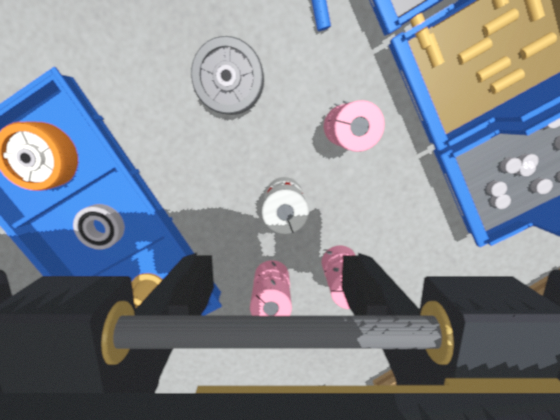

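The wrist view shows the bright coupling at (285,205) with its red star. The pink ones are at (358,125), (342,270) and (272,290), clear of the fingers' left-right line.

Request:
jog_arm(moves=[[0.75, -0.2, 0.7, 0, 0], [0.75, -0.2, 0.7, 2, 0], [0.75, -0.2, 0.7, 6, 0], [0.75, -0.2, 0.7, 10, 0], [0.75, -0.2, 0.7, 13, 0], [0.75, -0.2, 0.7, 14.5, 0], [0.75, -0.2, 0.7, 15.2, 0], [0.75, -0.2, 0.7, 15.2, 0], [0.3, -0.2, 0.7, 15.2, 0], [0.3, -0.2, 0.7, 15.2, 0], [0.3, -0.2, 0.7, 15.2, 0], [0.3, -0.2, 0.7, 15.2, 0]], force=20)

```text
time: 23.48
eef_pos: [0.6397, -0.2506, 0.0309]
tcp_rot: [179.9, 0.0, 60.0]
ft_force: [-2.2, 0.5, 1.1]
opening: 0.0414
grasp_force: 0.9
```

Request:
jog_arm(moves=[[0.3, 0, 0, 0, 0], [0.3, 0, 0, 0, 0]])

```text
time: 23.65
eef_pos: [0.6396, -0.2506, 0.0308]
tcp_rot: [179.9, 0.0, 60.0]
ft_force: [-2.1, 1.8, 6.1]
opening: 0.0396
grasp_force: 20.0
```

Request:
jog_arm(moves=[[0.3, 0, 0, -2, 0], [0.3, 0, 0, -5, 0], [0.3, 0, 0, -9, 0], [0.3, 0, 0, -12, 0], [0.3, 21.4, -32.4, -12, -0.524], [0.3, 21.4, -32.4, -12, -0.524], [0.3, 21.4, -32.4, -12, -0.524], [0.3, 21.4, -32.4, -12, -0.524], [0.3, 21.4, -32.4, -12, -0.524], [0.3, 21.4, -32.4, -12, -0.524], [0.3, 21.4, -32.4, -12, -0.524], [0.3, 21.4, -32.4, -12, -0.524]])

```text
time: 24.65
eef_pos: [0.4891, 0.0493, 0.1497]
tcp_rot: [180.0, -0.0, 90.0]
ft_force: [1.5, 0.6, -2.3]
opening: 0.0394
grasp_force: 20.0
```

Request:
jog_arm(moves=[[0.3, 3, -1.5, 0, 0], [0.3, 4.7, -2.3, 0, 0], [0.3, 4.7, -2.3, 0, 0], [0.3, 4.7, -2.3, 0, 0], [0.3, 4.7, -2.3, 0, 0]])

```text
time: 25.07
eef_pos: [0.468, 0.0942, 0.1497]
tcp_rot: [180.0, 0.0, 90.0]
ft_force: [0.1, -0.5, -1.7]
opening: 0.0397
grasp_force: 20.0
```

```bash
python3 -c "
from h import *
look(.472,.1855,.029,.026,'w7')
look(.472,.1855,.041,.015)"
```

```text
tcp [0.468  0.0942 0.1497] obj 2498 [0.4707 0.1936] 33.0 0.03010870831744114
tcp [0.4681 0.0939 0.1496] obj 1039 [0.4709 0.1867] 15.4 0.041709203838698305
```

View pics/w7.png

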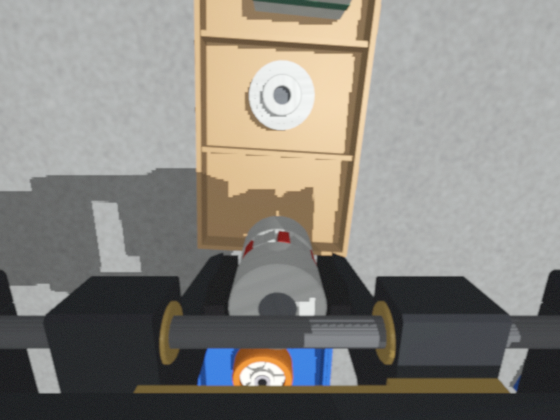

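The pulley stands flat in the middle pocket at (282,95), and the coupling hangs upright over the empty end pocket. I'll lower it.

Request:
jog_arm(moves=[[0.3, 0.2, -0.1, 3, 0], [0.3, 0.2, -0.1, 6.5, 0], [0.3, 0.2, -0.1, 9.2, 0], [0.3, 0.2, -0.1, 10.6, 0], [0.3, 0.2, -0.1, 11.1, 0], [0.3, 0.2, -0.1, 11.3, 0], [0.3, 0.2, -0.1, 11.4, 0], [0.3, 0.2, -0.1, 11.4, 0], [0.3, 0.2, -0.1, 11.4, 0]])

```text
time: 25.92
eef_pos: [0.467, 0.0966, 0.0365]
tcp_rot: [179.9, 0.0, 90.0]
ft_force: [-0.5, 0.0, -2.1]
opening: 0.0396
grasp_force: 20.0
```

Request:
jog_arm(moves=[[0.3, 0, 0, 0.05, 0], [0.3, 0, 0, 0.08, 0], [0.3, 0, 0, 0.08, 0]])

```text
time: 26.17
eef_pos: [0.4666, 0.0968, 0.0351]
tcp_rot: [180.0, 0.0, 90.0]
ft_force: [-0.1, -0.5, -2.3]
opening: 0.0395
grasp_force: 20.0
```

Request:
jog_arm(moves=[[0.3, 0, 0, 0.04, 0], [0.3, 0, 0, 0.07, 0], [0.3, 0, 0, 0.07, 0]])

```text
time: 26.42
eef_pos: [0.4666, 0.0968, 0.0347]
tcp_rot: [180.0, 0.0, 90.0]
ft_force: [-2.0, 0.3, 6.4]
opening: 0.0397
grasp_force: 20.0
```

Contact at the expected height. I'll release, lift and back off.

Request:
jog_arm(moves=[[0.75, 0, 0, 0, 0], [0.75, 0, 0, 0, 0], [0.75, 0, 0, 0, 0], [0.75, 0, 0, 0, 0], [0.75, 0, 0, 0, 0], [0.75, 0, 0, -2, 0], [0.75, 0, 0, -5, 0], [0.75, 0, 0, -9, 0], [0.75, 0, 0, -13, 0], [0.75, 0, 0, -17, 0], [0.75, -3, 0, -19, 0], [0.75, -6, 0, -19, 0]])

```text
time: 27.42
eef_pos: [0.4679, 0.0367, 0.2287]
tcp_rot: [179.5, 0.1, 90.2]
ft_force: [0.9, 0.2, 0.5]
opening: 0.066
grasp_force: 0.0
```

Request:
jog_arm(moves=[[0.75, -28, 5, 0, 0], [0.75, -28, 5, 0, 0], [0.75, -28, 5, 0, 0], [0.75, -28, 5, 0, 0], [0.75, -28, 5, 0, 0], [0.75, -28, 5, 0, 0], [0.75, -28, 5, 0, 0], [0.75, -28, 5, 0, 0], [0.75, -28, 5, 0, 0], [0.75, -28, 5, 0, 0]])

```text
time: 28.25
eef_pos: [0.5162, -0.2426, 0.2239]
tcp_rot: [-180.0, -0.0, 90.0]
ft_force: [-0.3, 0.4, 0.1]
opening: 0.066
grasp_force: 0.0
```

```bash
python3 -c "
from h import *
for n in('top','scene'):
  p,d=capture(n);P=cloud(d,cam(n)); save('f_'+n,p,1.4)
  for k,x,y,h,r in (('hub',.473,.187,.041,.015),('coup',.468,.098,.070,.02),('carton',.489,.277,.049,.043),('grey',.6534,-.1225,.028,.033),('black',.511,.411,.037,.015),('bush',.4515,-.2655,.049,.015),('bearing',.454,-.177,.018,.0235),('wheel',.4545,-.09,.032,.0325)):
    q=P[(abs(P[...,2]-h)<.0045)&(np.hypot(P[...,0]-x,P[...,1]-y)<r+.006)];print(n,k,len(q),cv2.minEnclosingCircle(q[:,:2].astype(np.float32)) if len(q) else '')"
```

```text
top hub 105 ((0.4738382399082184, 0.188277930021286), 0.015041716396808624)
top coup 238 ((0.468661904335022, 0.09907205402851105), 0.02013702318072319)
top carton 619 ((0.48933640122413635, 0.27758240699768066), 0.04186101257801056)
top grey 369 ((0.6527110934257507, -0.12304763495922089), 0.03254219517111778)
top black 111 ((0.5106103420257568, 0.4111398458480835), 0.015957407653331757)
top bush 0 
top bearing 219 ((0.4546372592449188, -0.17679470777511597), 0.023540407419204712)
top wheel 386 ((0.4542544186115265, -0.09012974798679352), 0.03246548771858215)
scene hub 63 ((0.47465813159942627, 0.18706725537776947), 0.01642659679055214)
scene coup 104 ((0.4687456786632538, 0.09693103283643723), 0.021723397076129913)
scene carton 376 ((0.48944491147994995, 0.2760706841945648), 0.042449481785297394)
scene grey 203 ((0.6540716290473938, -0.1238330602645874), 0.03384596109390259)
scene black 90 ((0.5109288096427917, 0.4093782901763916), 0.01554094161838293)
scene bush 31 ((0.4498541057109833, -0.26623353362083435), 0.016811173409223557)
scene bearing 90 ((0.45644351840019226, -0.17763751745224), 0.024199126288294792)
scene wheel 154 ((0.45549073815345764, -0.08915256708860397), 0.033065106719732285)
```

View pics/f_scene.png

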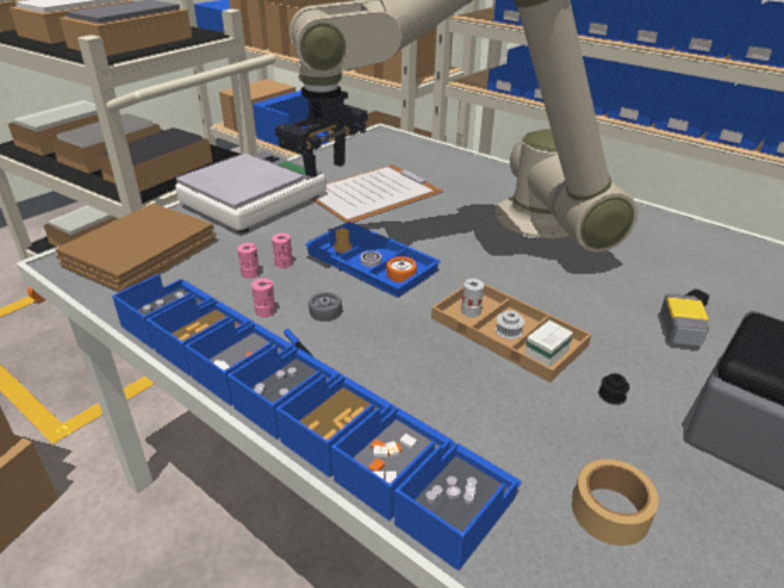

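The final scene picture shows the blue tray with the bush (342,240), bearing (371,257) and wheel (401,267). The cardboard tray has the coupling (472,297), pulley (510,323) and carton (549,338). The carton, grey wheel and black pulley haven't moved, and the arm is clear.

```bash
python3 -c "
from h import *
print(robot.job_done())"
```

```text
the job is handed in; nothing more can be done
None
```

Both kits are made up and the job is handed in at about 28 s: all five parts stand flat in their own pockets, set down in the order listed, and the screw carton, grey wheel and black pulley are where they were.

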